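# Lock a die box in the bonder's loading nest

### The arm

A 7-joint arm with a two-finger parallel gripper is mounted at the origin on the work surface; the furniture and walls round the work are solid. World frame = base frame: x ahead of the robot, y to its left, z up, the work surface at z = 0. Lengths are in m, angles in rad, forces in N, time in s.
With the tool pointing down it reaches from about 0.425 to 0.925 m from the base axis. Payload 6.8 kg.
Tool frame: the origin (TCP) lies at the very end of the fingers, on their centre line; the grasp point (between the pads) lies 19 mm behind it; z points along the fingers, y is the line along which they close (so a half turn about z gives the same grasp; the last joint's range is limited). The gripper opens to 85 mm and grips with 20 to 120 N. Pads are 22 mm wide; open, the fingers measure 114 mm over their backs; the gripper's body (76 mm by 85 mm) begins 54 mm behind the grasp point. The pads swing forward as they close: fully open they stand 13 mm farther back than shut.
Start: joints at [-1.359, 0.477, 0.022, 1.555, -0.011, 1.109, -0.083], TCP at [0.212, 0.641, 0.206] pointing down, gripper open.
Joint ranges: [-2.96, 2.96], [-0.34, 2.1], [-1.41, 1.46], [0.24, 2.44], [-1.37, 4.51], [0.17, 1.92], [-2.96, 2.96]. Speed limits (rad/s): [2.39, 2.39, 3.14, 3.14, 3.14, 3.14, 3.14].

### API

Orientations are given as a rotation vector (axis times angle).
In Python, from bench import get_obs, viewer, r gives the robot as it stands. The module is installed in compiled form; this text tells all that it offers.
- The arm moves only by the tool play_rows, never from a script. Its argument "commands" is a list that holds one entry, the list of rows, each a list of 5 numbers: the gripper's target within -1 to 1 (shut at 1, half-way at 0, fully open at -1), then the shift along the tool's x, y, z scaled (see below), then the turn about the tool's z scaled (see below). A call has 1 to 12 rows; each row is the pose to reach, as a shift and turn from the pose commanded when the call began, along the tool's axes at that moment; what a row does not reach only later rows make up. The controller multiplies each number of a shift by 0.2 m and each number of a turn by pi/2 rad. A row lasts 1/12 s, in which the tool goes at most 41.7 mm and 7.16 degrees, less where a joint would pass 70% of its speed; a pose out of reach is approached as far as the arm can. A call with a number of a shift or a turn outside -1 to 1 is refused whole. A call with a gripper value outside its range is refused whole. The fingers move at their own pace and stop on an object; "grip_force" is the grip in N (left out, the last holds). Time passes only in rows, so rows that repeat a pose let the fingers close. It gives the time, the measured TCP pose, the force, the opening and the grip force at its end, in the units of the state.
- get_obs(): the state, without advancing time (a new reading comes with each control period).
- viewer.grab_frame(name): name is "scene" or "side" or "wrist"; returns a dict with "pixels" (420x560x3 uint8, red, green, blue), "fovy" (degrees; the focal length in pixels is half the picture's height over the tangent of half this angle, whatever the lens; pixels are square), "cx", "cy" (the principal point, pixels), "world_to_cam" (4x4, takes a point from world to camera coordinates); the wrist camera has in their place "hand_eye" (4x4, takes a point from camera to tool coordinates, whose origin is the TCP and whose axes are the flange's). Camera axes: x right, y up, looking along -z (the intrinsics and any distortion apply to the point x, -y, -z); pixel columns grow to the right and rows downward; lengths in m; the calibration is good to about 2 mm. A picture is of the moment at which its call begins: read the wrist's pose just before it. There is no depth.
- r.hand_in(): hands the job in; it is judged then, once.
Trained networks look in a picture, given as the dict that the camera call returned (one of the last four; its "shot" number tells which), for a name from the list of things; names that differ only in an ending like _2 or _b are one class to them, and where a whole thing is asked for, a point or a joint stands for the part that bears it (a point fixed in the world has none). Each returns a list of dicts, best first, with "score" (0 to 1); they miss things now and then, are a little off and sometimes report something else, mostly with a low value. They report only what shows in the picture. A call takes as long as a camera call. They do not tell look-alikes from the thing itself.
- viewer.trace(picture, thing): "pixels" (420x560 bool, what is visible of it) and "rect" ([left, top, right, bottom] in pixels, round what is visible of it).
The state is a dict: "clock": time; "joints": joint angles; "qvel": joint speeds; "tau": joint torques, N m; "tcp_pos": TCP position; "orientation": TCP orientation; "contact_force": force on the tool from outside, world axes, zero at the start; "moment": the same for the moment, N m; "grip_width": finger opening in m; "gripper_force": force on a finger pad.
Only numpy, scipy, OpenCV 4.12 (cv2) and the standard library are available. Lean on these libraries where they do the work, as an engineer would, in place of code of your own. Each camera call takes 0.05 s, during which the arm holds its last target. There are 200 camera calls.

### The job

Slide the die box with the clear lid along the loading nest, past the sprung brass pawl, until it is home against the orange end stop and the pawl has clicked in behind it. Then turn the red wing knob clockwise as far as it goes, so that its finger lies over the box, without touching the green lamp its wings pass close by. Let go of everything and leave the other things on the table where they are.

Things in the scene. Friction and masses are not known exactly. Their poses are not given: they have to be found in the camera images.
- nest: Loading nest bolted to the table: aluminium plate (nest x -115 to +75, y -40 to +108 mm, top at z 12) with a straight channel. Origin at table level under the channel's centre line; x along the channel in the pushing direction, y to the left of it, z up. Dark rails, tops at z 20, inner faces at y = +26 and -26; the channel is open above and at the -x end.
- nest_home (a point): Where the die box's centre is when home: on the channel's centre line at nest x = +35, z = 19 mm; axes as the nest's. The box's rear face is then at nest x = +10; its front meets the orange end stop, 11 mm high, whose face is at nest x = +60.
- die_box_mid (a point): Centre (half-way up) of the loose die box: black with a clear, fixed lid, 50 x 50 x 14 mm, 80 g, axes along its edges. It starts in the channel, centre between nest x = -85 and -47, lying on the floor (nest z 12 to 26, so 6 mm above the rails), about 1 mm free on either side. Slide it to nest +x, pushing at the middle of its rear face.
- pawl_tip (a point): Tip of the brass pawl in a gap of the right-hand rail: a bar 5 mm thick, 8 mm high (nest z 12 to 20), from its pin at nest x = -25, y = -30 slanting into the channel to the tip at x = +6, y = -21. A box pushed to +x swings it aside (roughly 3 to 7 N of push in all); when the box's rear passes x = +6 it springs back and blocks its return, leaving up to 4 mm of play.
- pawl (a joint): Pawl angle, rad: 0 = sprung into the channel (free, or clicked in behind the box), about 0.25 while the box holds it aside, at most 0.42.
- wing (a joint): Turn of the wing knob, rad, clockwise seen from above: 0 = open stop, wings 0.17 clockwise of the nest's x axis; 1.4 = closed stop, wings along the nest's y axis, the finger 2 mm over the box's edge. Starts between 0 and 0.3. It stays where it is left (friction 0.04 N m).
- wing_grip (a point): On the wing knob's vertical axis (nest x = +35, y = +56), half-way up the wings; turns with the knob: x along wings and finger, y across, z up. Wings: a flat red bar 52 mm long, 8 thick, 26 high (nest z 40 to 66), to pinch across its thickness from above; at that height 32 mm round the axis is clear. Below: a boss 20 mm wide, and the dark finger (nest z 28 to 34) reaching 47 mm to +x.
- lamp: Fragile green ready lamp on a steel stem, upright, 16 mm in diameter, nest z 12 to 62, fixed to the nest at nest x = +9, y = +87, 40 mm from the knob's axis; origin at the foot of the stem. The wing tips pass 6 mm from it. Must not be touched.
- black_box_mid (a point): Bystander: all-black chip box, 50 x 50 x 14 mm, centre. Leave alone.
- paste_mid (a point): Bystander: white jar with blue lid, 42 mm in diameter, 34 mm high, centre. Leave alone.
- block_mid (a point): Bystander: steel setting block 28 x 40 x 18 mm with a pin to 32 mm, centre of the block. Leave alone.
- clips_mid (a point): Bystander: blue box with clear lid, 44 x 70 x 30 mm, centre. Leave alone.
There are look-alikes about, which are no part of the job. What is shaped like the part that bears die_box_mid but blue or turquoise is not meant.

How it is judged:
On the way, in this order (a step that is already met when the one before it is completed fails the run):
1. the die box is home against the stop and the pawl has clicked in behind it (x of die_box_mid in the frame of nest between 0.0315 and 0.038 m and y of die_box_mid in the frame of nest between -0.004 and 0.004 m and z of die_box_mid in the frame of nest below 0.023 m and angle between die_box_mid's own z axis and vertical below 0.1 rad and value of joint pawl below 0.08 rad), for 0.2 s.
2. the wing knob is turned clockwise to its stop (all of step 1 and value of joint wing above 1.22 rad), for 0.2 s.
At the end, for the whole second after the job is handed in: The die box lies flat in the channel within about 3.5 mm of home (against the end stop), the pawl is sprung in behind it (below 0.08 rad), and the wing knob stands at or within 0.18 rad of its closed stop, at rest (all of step 2 and velocity of joint wing between -0.05 and 0.05 rad/s); the robot touches nothing.
It fails at once if the green lamp is touched (over 1.5 N) (contact force between lamp and anything else above 1.5 N).
It fails at once if a bystander is moved by more than 15 mm (distance of any of black_box_mid, paste_mid, block_mid, clips_mid from where it was at the start of the episode above 0.015 m).
It also fails if it takes over 53 s, if anything falls off the work surface, if the arm or the gripper's body presses on something with over 40 N, if the wrist force passes 120 N, or if a joint passes its speed limit or range.

## Working session

There is one attempt and no reset: what is moved stays moved. The work goes in short steps, Python scripts to look and compute and a tool call to move; the robot and the scene stay as the last step left them, time stands still between calls to the robot, and variables do not carry over. Pictures are saved under pics/ and viewed, at most 10 in all, crops included, and the job is handed in when it is done.

Besides the shell and the picture viewer there is one more tool, called as a command line: name --argument value ..., lists and objects as JSON in quotes. play_rows: Moves the arm, as the interface text tells. Shifts and turns lie within -1 to 1; 1 stands for 0.2 m of shift or pi/2 rad of turn. Its arguments: {"type":"object","properties":{"commands":{"type":"array","items":{"type":"array","items":{"type":"array","items":{"type":"number","minimum":-1,"maximum":1}}}},"grip_force":{"type":"number"}},"required":["commands"]}

```bash
mkdir -p pics
cat > h.py <<'E'
import numpy as np, cv2
from bench import get_obs, viewer, r
from scipy.spatial.transform import Rotation as R
def T(o):
    M=np.eye(4); M[:3,:3]=R.from_rotvec(o["orientation"]).as_matrix(); M[:3,3]=o["tcp_pos"]; return M
def shot(name):
    o=get_obs(); f=viewer.grab_frame(name)
    f["c2w"]=T(o)@f["hand_eye"] if name=="wrist" else np.linalg.inv(f["world_to_cam"])
    f["foc"]=210/np.tan(np.radians(f["fovy"])/2); return f
def ray(f,u,v):
    d=np.array([(u-f["cx"])/f["foc"],-(v-f["cy"])/f["foc"],-1.]); return f["c2w"][:3,3],f["c2w"][:3,:3]@d
def at(f,u,v,z):
    c,d=ray(f,u,v); return c+d*(z-c[2])/d[2]
def proj(f,p):
    q=np.linalg.inv(f["c2w"])@np.append(p,1); return np.array([f["cx"]+f["foc"]*q[0]/-q[2],f["cy"]-f["foc"]*q[1]/-q[2]])
def save(f,n): cv2.imwrite("pics/"+n,f["pixels"][:,:,::-1])
E
python3 - <<'E'
from h import *
o=get_obs(); print({k:np.round(v,3) for k,v in o.items()})
im=[]
for n in ["scene","side","wrist"]:
    f=shot(n); save(f,n+"0.png"); print(n,f["fovy"],f["cx"],f["cy"],[k for k in f],np.round(f["c2w"],3).tolist())
    for t in ["nest","die_box_mid","lamp","wing","pawl"]:
        print(t,[(round(d["score"],2),d["rect"],d["pixels"].sum()) for d in viewer.trace(f,t)][:3])
E
```

```text
{'clock': np.float64(0.0), 'joints': array([-1.359,  0.478,  0.022,  1.556, -0.012,  1.109, -0.083]), 'qvel': array([-0.   ,  0.001,  0.   , -0.001, -0.   , -0.   , -0.002]), 'tau': array([-0.0000e+00, -5.9645e+01,  1.6080e+00, -2.8120e+01,  1.2000e-02,
        9.0000e-03,  0.0000e+00]), 'tcp_pos': array([0.212, 0.64 , 0.205]), 'orientation': array([-5.000e-01, -3.101e+00,  3.000e-03]), 'contact_force': array([0.06 , 0.471, 0.781]), 'moment': array([0.007, 0.011, 0.023]), 'gripper_force': np.float64(0.0), 'grip_width': np.float64(0.086)}
scene 51.988901017991196 283.5099751466357 204.7901832491609 ['pixels', 'fovy', 'cx', 'cy', 'world_to_cam', 'shot', 'c2w', 'foc'] [[0.508, 0.324, -0.798, -0.384], [-0.861, 0.214, -0.461, -0.561], [0.021, 0.921, 0.388, 0.497], [0.0, 0.0, 0.0, 1.0]]
nest [(0.76, [237.3, 199.9, 318.8, 240.0], np.int64(1843))]
die_box_mid [(0.75, [225.1, 236.1, 255.7, 253.7], np.int64(381)), (0.67, [265.5, 201.5, 278.9, 207.9], np.int64(76)), (0.62, [216.1, 202.1, 233.5, 216.8], np.int64(189))]
lamp []
wing [(0.56, [264.4, 203.4, 282.2, 221.8], np.int64(238))]
pawl []
si
[... 240 characters left out ...]
.0]]
nest [(0.83, [205.4, 215.4, 297.5, 263.3], np.int64(2595))]
die_box_mid [(0.86, [234.4, 273.6, 264.9, 290.7], np.int64(504)), (0.82, [224.7, 237.4, 247.9, 251.5], np.int64(246)), (0.76, [319.2, 240.0, 346.0, 256.5], np.int64(341))]
lamp []
wing [(0.53, [268.0, 222.1, 295.7, 238.0], np.int64(284))]
pawl [(0.56, [243.4, 248.1, 264.2, 254.8], np.int64(77)), (0.23, [267.8, 228.9, 276.8, 239.7], np.int64(19))]
wrist 62.70075223748065 276.96078632862634 210.19549996555457 ['pixels', 'fovy', 'cx', 'cy', 'hand_eye', 'shot', 'c2w', 'foc'] [[0.315, -0.905, -0.287, 0.139], [0.949, 0.3, 0.096, 0.665], [-0.0, -0.303, 0.953, 0.375], [0.0, 0.0, 0.0, 1.0]]
nest []
die_box_mid []
lamp []
wing []
pawl []
```

Run:
```python
import cv2,numpy as np
a=cv2.imread("pics/side0.png")[190:310,180:380]; b=cv2.imread("pics/scene0.png")[180:270,190:340]
a=cv2.resize(a,None,fx=4,fy=4,interpolation=2)[:, :800]; b=cv2.resize(b,None,fx=4,fy=4,interpolation=2)
cv2.imwrite("pics/a.png",a);cv2.imwrite("pics/b.png",b)
```

```text
(no output)
```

View pics/a.png

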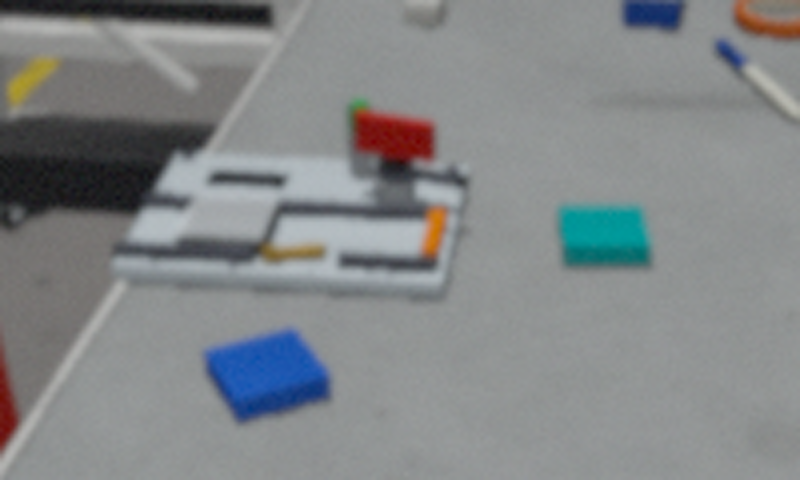

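View pics/b.png

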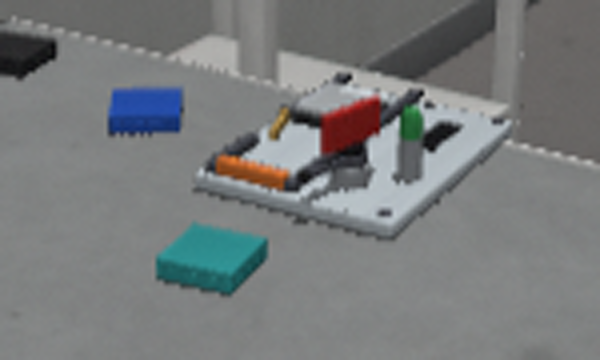

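Run:
```python
from h import *
for n,pts in [("side",dict(stop=(433,215,.023),box=(232,218,.026),fl=(117,262,.012),fr=(443,284,.012),br=(470,168,.012),bl=(180,155,.012),wing=(395,135,.053))),
 ("scene",dict(stop=(253,168,.023),box=(330,98,.026),fl=(395,230,.012),fr=(195,182,.012),br=(510,122,.012),wing=(352,125,.053),lamp=(411,110,.058)))]:
    f=shot(n); off=(180,190) if n=="side" else (190,180)
    for k,(u,v,z) in pts.items(): print(n,k,np.round(at(f,off[0]+u/4,off[1]+v/4,z),4))
```

```text
side stop [0.4587 0.0062 0.023 ]
side box [0.5713 0.0315 0.026 ]
side fl [0.6295 0.0663 0.012 ]
side fr [0.444  0.0646 0.012 ]
side br [ 0.4491 -0.0799  0.012 ]
side bl [ 0.6355 -0.0733  0.012 ]
side wing [ 0.4878 -0.0351  0.053 ]
scene stop [0.4505 0.0106 0.023 ]
scene box [0.571  0.0269 0.026 ]
scene fl [ 0.4433 -0.0998  0.012 ]
scene fr [0.4317 0.0432 0.012 ]
scene br [ 0.6323 -0.085   0.012 ]
scene wing [ 0.4861 -0.0421  0.053 ]
scene lamp [ 0.5181 -0.0674  0.058 ]
```

play_rows --commands '[[[1,-0.84,-0.845,-0.05,0],[1,-0.84,-0.845,-0.05,0],[1,-0.84,-0.845,-0.05,0],[1,-0.84,-0.845,-0.05,0],[1,-0.84,-0.845,-0.05,0],[1,-0.84,-0.845,-0.05,0],[1,-0.84,-0.845,-0.05,0]]]'

```text
clock: 1.58
tcp_pos: [0.323, 0.4209, 0.2169]
orientation: [0.515, 3.097, -0.003]
contact_force: [0.2, 0.1, 0.5]
grip_width: 0.0006
gripper_force: 0.0
```

play_rows --commands '[[[1,-0.84,-0.845,-0.05,0],[1,-0.84,-0.845,-0.05,0],[1,-0.84,-0.845,-0.05,0],[1,-0.84,-0.845,-0.05,0],[1,-0.84,-0.845,-0.05,0],[1,-0.84,-0.845,-0.05,0],[1,-0.84,-0.845,-0.05,0]]]'

```text
clock: 2.17
tcp_pos: [0.4279, 0.208, 0.2271]
orientation: [0.515, 3.097, -0.001]
contact_force: [0.4, 0.3, 0.1]
grip_width: -0.0003
gripper_force: 0.0
```

play_rows --commands '[[[1,-0.84,-0.845,-0.05,-0.2],[1,-0.84,-0.845,-0.05,-0.2],[1,-0.84,-0.845,-0.05,-0.2],[1,-0.84,-0.845,-0.05,-0.2],[1,-0.84,-0.845,-0.05,-0.2],[1,-0.84,-0.845,-0.05,-0.2],[1,-0.84,-0.845,-0.05,-0.2],[1,-0.84,-0.845,-0.05,-0.2],[1,-0.84,-0.845,-0.05,-0.2]]]'

```text
clock: 2.92
tcp_pos: [0.5312, 0.0018, 0.2362]
orientation: [-0.009, -3.141, -0.001]
contact_force: [0.1, 0.3, -1.2]
grip_width: -0.0001
gripper_force: 0.0
```

Run:
```python
from h import *
o=get_obs(); print({k:np.round(v,3) for k,v in o.items()})
f=shot("wrist"); save(f,"w1.png"); np.savez("w1.npz",**f)
for t in ["nest","die_box_mid","lamp","wing","pawl"]:
    print(t,[(round(d["score"],2),d["rect"],d["pixels"].sum()) for d in viewer.trace(f,t)][:3])
```

```text
{'clock': np.float64(2.917), 'joints': array([-0.458,  0.215,  0.397,  1.885, -0.095,  1.061,  1.542]), 'qvel': array([-0.027, -0.009, -0.027,  0.014, -0.001, -0.   , -0.002]), 'tau': array([ 1.7900e+00, -3.8575e+01,  4.3480e+00, -2.7647e+01,  1.7000e-01,
       -3.7000e-02,  5.6000e-02]), 'tcp_pos': array([0.531, 0.002, 0.236]), 'orientation': array([-9.000e-03, -3.141e+00, -1.000e-03]), 'contact_force': array([ 0.108,  0.272, -1.219]), 'moment': array([0.074, 0.002, 0.011]), 'gripper_force': np.float64(0.0), 'grip_width': np.float64(-0.0)}
nest [(0.77, [191.7, 92.3, 329.1, 258.8], np.int64(18505))]
die_box_mid [(0.98, [227.1, 0.0, 287.7, 37.5], np.int64(1848)), (0.86, [270.5, 191.5, 317.4, 234.6], np.int64(1942)), (0.55, [379.7, 130.4, 444.0, 195.0], np.int64(2208))]
lamp [(0.64, [204.5, 155.5, 223.3, 179.3], np.int64(266)), (0.55, [229.1, 91.4, 251.3, 166.9], np.int64(893))]
wing [(0.97, [229.0, 90.3, 252.5, 166.6], np.int64(957)), (0.72, [202.6, 157.1, 222.6, 176.1], np.int64(299))]
pawl [(0.68, [311.9, 158.5, 322.4, 192.0], np.int64(149)), (0.64, [227.4, 89.3, 253.1, 165.0], np.int64(922))]
```

View pics/w1.png

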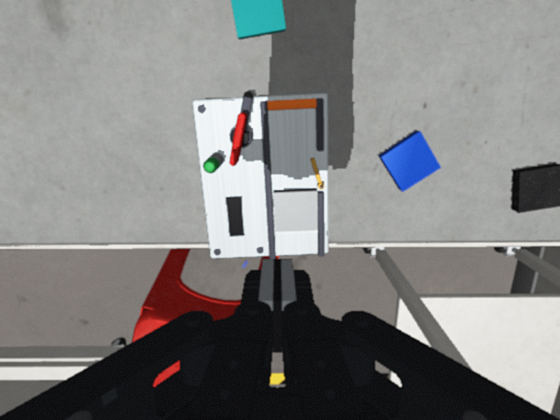

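Run:
```python
import cv2
a=cv2.imread("pics/w1.png")[85:265,185:340]; cv2.imwrite("pics/c1.png",cv2.resize(a[:,:],(516,600),interpolation=2))
```

```text
(no output)
```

View pics/c1.png

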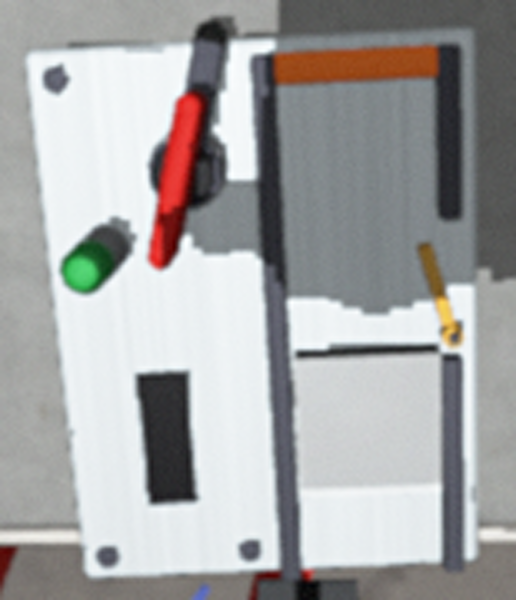

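```bash
cat > fit.py <<'E'
from h import *
from scipy.optimize import least_squares
def fit(f,obs,px=lambda u,v:(u,v)):
    P=np.array([o[0] for o in obs],float)/1000; U=np.array([px(*o[1]) for o in obs])
    def w(s): c,n=np.cos(s[2]),np.sin(s[2]); return np.c_[s[0]+c*P[:,0]-n*P[:,1], s[1]+n*P[:,0]+c*P[:,1], P[:,2]]
    g=lambda s:(np.array([proj(f,p) for p in w(s)])-U).ravel()
    s=least_squares(g,[.52,.01,3.14],loss="soft_l1"); print("nest",np.round(s.x,4),"res",np.round(g(s.x).reshape(-1,2),1).tolist()); return s.x
def tonest(s,p):
    c,n=np.cos(s[2]),np.sin(s[2]); d=np.array(p[:2])-s[:2]; return np.round([1000*(c*d[0]+n*d[1]),1000*(-n*d[0]+c*d[1])],1)
def toworld(s,x,y):
    c,n=np.cos(s[2]),np.sin(s[2]); return np.array([s[0]+(c*x-n*y)/1000,s[1]+(n*x+c*y)/1000])
E
python3 - <<'E'
from fit import *
f=dict(np.load("w1.npz")); px=lambda u,v:(185+u/3.33-.3,85+v/3.33-.3)
s=fit(f,[((75,108,12),(27,52)),((75,-40,12),(472,30)),((-115,-40,12),(476,560)),((-115,108,12),(90,577)),((60,26,23),(276,83)),((60,-26,23),(437,76)),((9,87,62),(88,266)),((35,56,66),(178,175)),((6,-21,20),(424,244))],px)
print("cam",f["c2w"][:3,3])
for k,(u,v,z) in dict(wa=(190,97,.066),wb=(163,235,.066),wb2=(160,262,.04),boxfl=(297,355,.026),boxfr=(440,347,.026),boxrl=(300,490,.026),boxrr=(440,486,.026)).items(): print(k,tonest(s,at(f,*px(u,v),z)))
print(tonest(s,[.531,.002]), toworld(s,35,0),toworld(s,35,56),toworld(s,-110,0))
E
```

```text
nest [0.5216 0.0209 3.1811] res [[-0.9, -1.7], [2.2, -1.7], [1.1, 0.4], [-1.5, 0.3], [0.4, 0.0], [1.0, -0.2], [-2.2, 1.9], [-0.9, 1.8], [0.6, -0.1]]
cam [0.45391379 0.00222313 0.40445362]
wa [58.3 49.8]
wb [19.6 60.8]
wb2 [ 7.3 65.9]
boxfl [-28.9  24. ]
boxfr [-28.3 -24.6]
boxrl [-78.   25.3]
boxrr [-78.8 -24.1]
[-8.7 19.3] [0.48661216 0.01955453] [ 0.48882412 -0.03640177] [0.631499   0.02528192]
```

View pics/scene0.png

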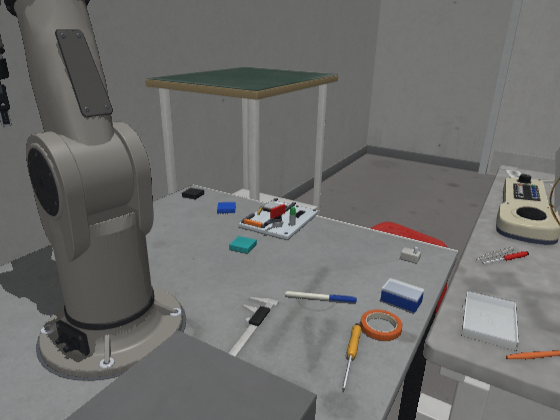

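Run:
```python
from fit import *
f=dict(np.load("w1.npz")); g=shot("scene"); d=shot("side")
for w in [(420,325),(535,285)]:
  for s in [(169,150),(253,150),(247,110),(322,150)]:
    c,a=ray(f,*w); e,b=ray(g,*s); t=np.linalg.solve(np.c_[a[:2],-b[:2]],(e-c)[:2]); print(w,s,np.round(c+t[0]*a,2),np.round(e+t[1]*b,2))
save(d,"side1.png")
```

```text
(420, 325) (169, 150) [-0.36 -0.53  1.52] [-0.36 -0.53  0.49]
(420, 325) (253, 150) [ 0.03 -0.28  0.99] [ 0.03 -0.28  0.36]
(420, 325) (247, 110) [-0.16 -0.4   1.24] [-0.16 -0.4   0.45]
(420, 325) (322, 150) [-0.43 -0.58  1.62] [-0.43 -0.58  0.51]
(535, 285) (169, 150) [ 1.13  0.98 -0.76] [ 1.13  0.98 -0.09]
(535, 285) (253, 150) [0.47 0.02 0.38] [0.47 0.02 0.21]
(535, 285) (247, 110) [0.49 0.05 0.34] [0.49 0.05 0.3 ]
(535, 285) (322, 150) [ 0.28 -0.25  0.71] [ 0.28 -0.25  0.3 ]
```

View pics/side1.png

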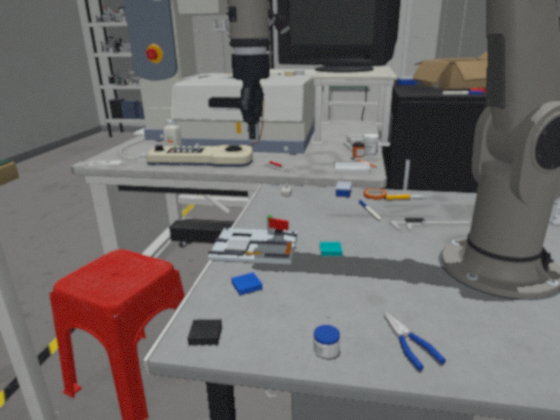

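play_rows --commands '[[[1,-0.2,0.06,0,-0.029],[1,-0.461,0.118,0.1,-0.029],[1,-0.461,0.118,0.4,-0.029],[1,-0.461,0.118,0.7,-0.029],[1,-0.461,0.118,0.85,-0.029],[1,-0.461,0.118,0.85,-0.029],[1,-0.461,0.118,0.85,-0.029]]]'

```text
clock: 3.9
tcp_pos: [0.6185, 0.0246, 0.0596]
orientation: [0.064, -3.129, 0.002]
contact_force: [-1.9, 0.2, -0.5]
grip_width: -0.0004
gripper_force: 0.0
```

Run:
```python
from h import *
o=get_obs(); print({k:np.round(o[k],4) for k in ["clock","tcp_pos","orientation","joints","contact_force"]})
f=shot("wrist"); np.savez("w2.npz",**f)
cv2.imwrite("pics/w2.png",cv2.resize(f["pixels"][:300,100:480,::-1],(760,600),interpolation=2))
```

```text
{'clock': np.float64(3.9), 'tcp_pos': array([0.6185, 0.0246, 0.0596]), 'orientation': array([ 6.4200e-02, -3.1291e+00,  2.1000e-03]), 'joints': array([-0.3757,  0.5784,  0.3208,  1.8185, -0.2433,  0.7954,  1.6816]), 'contact_force': array([-1.892 ,  0.2327, -0.4662])}
```

View pics/w2.png

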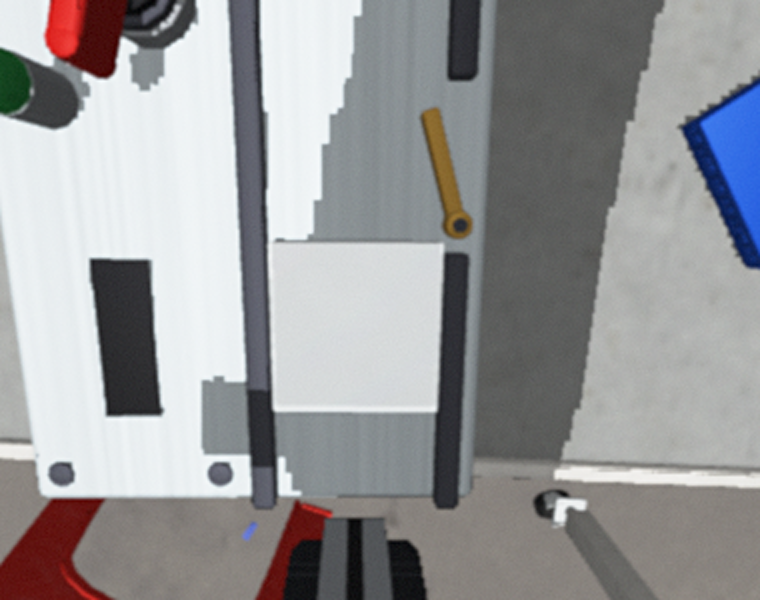

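Run:
```python
from fit import *
o=get_obs()
f=dict(np.load("w2.npz")); px=lambda u,v:(100+u/2-.25,v/2-.25)
s=fit(f,[((-115,108,12),(43,495)),((-115,-40,12),(470,493)),((-25,-30,20),(459,223)),((6,-21,20),(430,110)),((-115,26,20),(275,505)),((-115,-26,20),(435,506))],px)
for k,(u,v,z) in dict(boxfl=(274,241,.026),boxfr=(445,241,.026),boxrl=(274,411,.026),boxrr=(438,411,.026)).items(): print(k,tonest(s,at(f,*px(u,v),z)))
for q in (s,[.5216,.0209,3.1811]): print(tonest(q,o["tcp_pos"]))
for k,z in [((355,518),.06),]: print(tonest(s,at(f,*px(*k),z)))
```

```text
nest [0.5211 0.0208 3.1804] res [[-2.9, 0.5], [1.2, 2.0], [-0.2, -0.6], [0.6, -2.2], [0.3, 0.6], [-0.6, 0.3]]
boxfl [-30.3  23.2]
boxfr [-30.2 -25.5]
boxrl [-80.7  24.8]
boxrr [-80.6 -25.4]
[-99.7   0.3]
[-99.2   0.5]
[-1.006e+02 -1.000e-01]
```

play_rows --commands '[[[1,-0.01,0,0.1,0],[1,-0.01,0,0.18,0],[1,-0.01,0,0.2,0],[1,-0.01,0,0.2,0],[1,-0.01,0,0.2,0]]]'

```text
clock: 4.37
tcp_pos: [0.6269, 0.0243, 0.0286]
orientation: [-0.063, 3.138, 0.001]
contact_force: [1.2, -0.9, 1.0]
grip_width: -0.0003
gripper_force: 0.0
```

play_rows --commands '[[[1,0,0,0.03,0],[1,0,0,0.057,0],[1,0,0.003,0.057,0],[1,0.04,0.003,0.057,0],[1,0.08,0.003,0.057,0],[1,0.12,0.003,0.057,0],[1,0.16,0.003,0.057,0],[1,0.2,0.003,0.057,0],[1,0.25,0.003,0.057,0],[1,0.3,0.003,0.057,0]]]'

```text
clock: 5.2
tcp_pos: [0.5645, 0.0224, 0.0151]
orientation: [-0.063, 3.141, 0.0]
contact_force: [-0.5, -0.7, -0.7]
grip_width: -0.0001
gripper_force: 0.0
```

play_rows --commands '[[[1,0.04,0,0,0],[1,0.08,0,0,0],[1,0.1,0,0,0],[1,0.1,0,0,0]]]'

```text
clock: 5.53
tcp_pos: [0.5445, 0.0216, 0.015]
orientation: [0.063, -3.14, -0.0]
contact_force: [0.4, -0.0, 1.0]
grip_width: -0.0002
gripper_force: 0.0
```

play_rows --commands '[[[1,0.03,0,0,0],[1,0.06,0,0,0],[1,0.08,0,0,0],[1,0.08,0,0,0],[1,0.08,0,0,0]]]'

```text
clock: 5.95
tcp_pos: [0.5295, 0.021, 0.015]
orientation: [-0.063, 3.141, 0.0]
contact_force: [0.6, -0.1, -0.8]
grip_width: -0.0003
gripper_force: 0.0
```

Run:
```python
from h import *
o=get_obs(); print({k:np.round(o[k],4) for k in ["clock","tcp_pos","orientation","joints","contact_force"]})
f=shot("wrist"); np.savez("w3.npz",**f)
cv2.imwrite("pics/w3.png",cv2.resize(f["pixels"][:300,100:480,::-1],(760,600),interpolation=2))
```

```text
{'clock': np.float64(5.95), 'tcp_pos': array([0.5295, 0.021 , 0.015 ]), 'orientation': array([-6.260e-02,  3.141e+00,  1.000e-04]), 'joints': array([-0.3888,  0.5274,  0.293 ,  2.0601, -0.2648,  0.589 ,  1.6986]), 'contact_force': array([ 0.5835, -0.076 , -0.7949])}
```

View pics/w3.png

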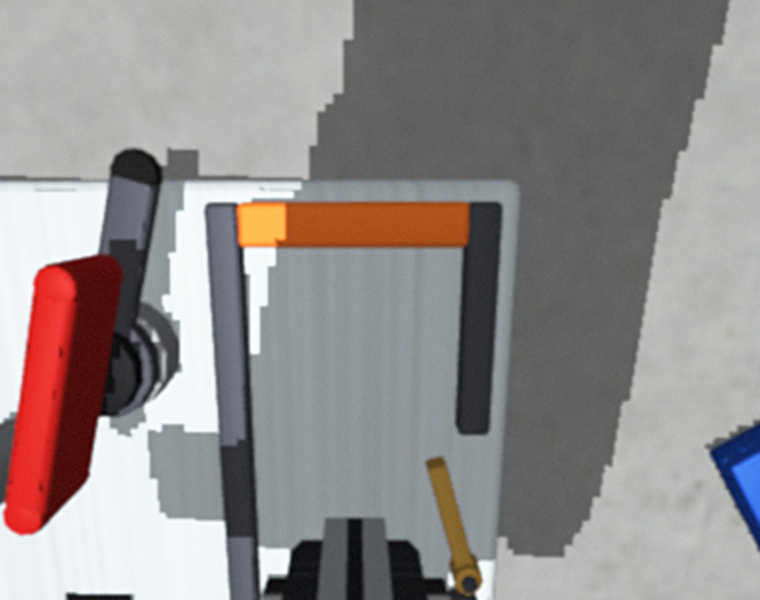

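Run:
```python
from h import *
f=shot("side"); g=shot("scene")
a=cv2.resize(f["pixels"][190:290,190:320,::-1],None,fx=4,fy=4,interpolation=2)
b=cv2.resize(g["pixels"][160:260,210:340,::-1],None,fx=4,fy=4,interpolation=2)[:, :280]
b=cv2.resize(g["pixels"][180:250,230:320,::-1],(514,400),interpolation=2)[:,:280]
cv2.imwrite("pics/s3.png",np.hstack([a,b]))
```

```text
(no output)
```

View pics/s3.png

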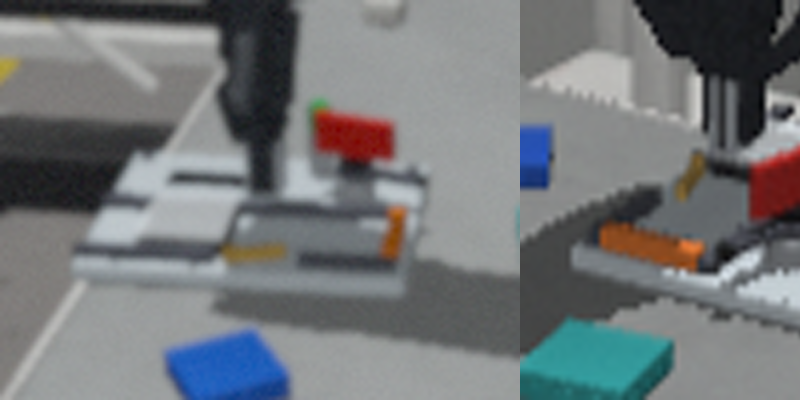

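Run:
```python
from fit import *
o=get_obs(); p=o["tcp_pos"]; s=[.5213,.0208,3.1808]
for n,(u,v) in [("side",(190+265/4,190+190/4)),("scene",(230+200/5.71,180+155/5.71))]:
    f=shot(n); print(n,"seen",u,v,"proj tcp",proj(f,p),[ (z,tonest(s,at(f,u,v,z))) for z in (.015,.05,.07)])
    for k,z in [((-78,0),26),((-53.5,0),26),((6,-21),20),((60,0),23)]: print(k,proj(f,np.append(toworld(s,*k),z/1000)))
```

```text
side seen 256.25 237.5 proj tcp [256.78896573 247.76295942] [(0.015, array([-19.9,  51.8])), (0.05, array([ -5.4, -16.3])), (0.07, array([  2.9, -55.2]))]
(-78, 0) [227.23547698 242.19002766]
(-53.5, 0) [237.55367518 242.67759906]
(6, -21) [261.36452581 250.56226843]
(60, 0) [286.25524587 246.14424575]
scene seen 265.0262697022767 207.14535901926445 proj tcp [266.40096183 213.44199207] [(0.015, array([-44.8, -25.6])), (0.05, array([25.7, 15.8])), (0.07, array([66. , 39.5]))]
(-78, 0) [278.60234507 201.54540042]
(-53.5, 0) [274.41440759 204.37286915]
(6, -21) [257.04383249 212.05304563]
(60, 0) [253.0785133  219.82564492]
```

Run:
```python
from fit import *
f=dict(np.load("w3.npz")); H=f["hand_eye"]; print(np.round(H,4).tolist())
o=get_obs(); M=T(o)
for z in (0,-.01,-.02,-.03): print(z,[proj(f,(M@[x,0,z,1])[:3]).round(1) for x in (-.011,0,.011)])
g=shot("side"); h=shot("scene")
for z in (0,-.01,-.02,-.03): print(z,[proj(k,(M@[0,0,z,1])[:3]).round(1) for k in (g,h)])
c=g["pixels"][225:256:2,252:262:2].mean(-1).round().astype(int); print(c)
```

```text
[[-0.0004, 0.9531, 0.3025, 0.0773], [1.0, 0.0003, 0.0006, 0.0], [0.0005, 0.3025, -0.9531, -0.1682], [0.0, 0.0, 0.0, 1.0]]
0 [array([277.2, 272.3]), array([277.2, 253.8]), array([277.2, 234.6])]
-0.01 [array([277.2, 281.5]), array([277.2, 262.1]), array([277.2, 242. ])]
-0.02 [array([277.2, 291.8]), array([277.2, 271.5]), array([277.2, 250.3])]
-0.03 [array([277.2, 303.2]), array([277.2, 281.9]), array([277.2, 259.7])]
0 [array([256.8, 247.8]), array([266.4, 213.5])]
-0.01 [array([256.6, 243.9]), array([266.4, 210.1])]
-0.02 [array([256.5, 240.1]), array([266.4, 206.8])]
-0.03 [array([256.3, 236.2]), array([266.5, 203.4])]
[[ 49  31  34  57  97]
 [ 72  37  34  81 109]
 [ 84  40  41  86 113]
 [ 93  37  33  83 118]
 [ 89  43  35  74 122]
 [ 80  40  37  75 123]
 [104  58  55  86 137]
 [122 105  99 107 127]
 [ 91  86  77  73  72]
 [100  84  81  80  80]
 [145 115 111 110 111]
 [131 118 119 119 120]
 [115 115 114 113 113]
 [102 102  99 102 103]
 [ 96  97  97  98 100]
 [111 113 112 110 112]]
```

play_rows --commands '[[[1,0,0,-0.1,0],[1,-0.1,0.004,-0.15,0],[1,-0.25,0.004,-0.15,0],[1,-0.4,0.004,-0.15,0],[1,-0.485,0.004,-0.15,0],[1,-0.485,0.004,-0.15,0],[1,-0.485,0.004,-0.05,0],[1,-0.485,0.004,0,0],[1,-0.485,0.004,0,0]]]'

```text
clock: 7.05
tcp_pos: [0.6235, 0.0255, 0.0123]
orientation: [0.063, -3.135, 0.001]
contact_force: [-0.8, -0.5, 0.2]
grip_width: -0.0002
gripper_force: 0.0
```

play_rows --commands '[[[1,0,0,0.02,0],[1,0,0,0.04,0],[1,0,0,0.06,0],[1,0,0,0.06,0]]]'

```text
clock: 7.38
tcp_pos: [0.6261, 0.0257, 0.0026]
orientation: [0.063, -3.14, -0.0]
contact_force: [-0.0, 0.8, 0.0]
grip_width: -0.0001
gripper_force: 0.0
```

Run:
```python
from fit import *
o=get_obs(); print({k:np.round(o[k],4) for k in ["clock","tcp_pos","orientation","contact_force"]}); print(tonest([.5213,.0208,3.1808],o["tcp_pos"]))
f=shot("wrist"); np.savez("w4.npz",**f); g=shot("side")
a=cv2.resize(f["pixels"][100:300,180:370,::-1],(475,500),interpolation=2)
b=cv2.resize(g["pixels"][200:280,200:250,::-1],(312,500),interpolation=2)
cv2.imwrite("pics/w4.png",np.hstack([a,b]))
```

```text
{'clock': np.float64(7.3833), 'tcp_pos': array([0.6261, 0.0257, 0.0026]), 'orientation': array([ 6.2700e-02, -3.1403e+00, -1.0000e-04]), 'contact_force': array([-0.0136,  0.8471,  0.0427])}
[-104.9   -0.8]
```

View pics/w4.png

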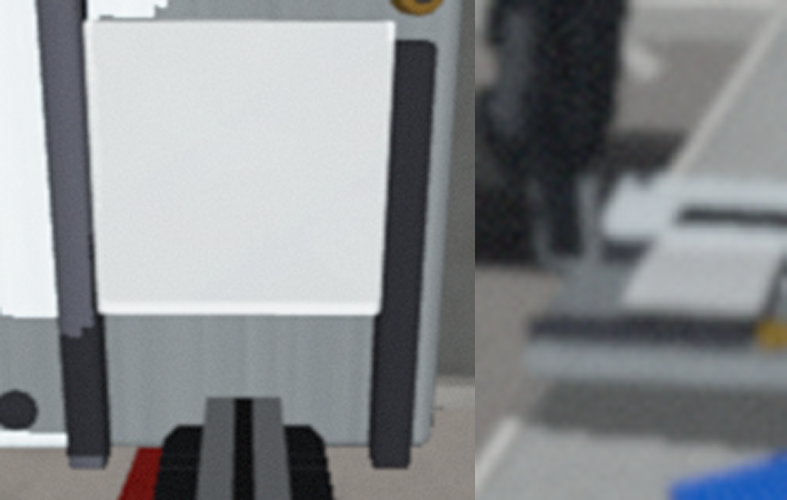

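play_rows --commands '[[[1,0,0,0.02,0],[1,0,0,0.04,0],[1,0,0,0.04,0],[1,0,0,0.04,0]]]'

```text
clock: 7.82
tcp_pos: [0.6262, 0.0256, -0.0054]
orientation: [0.063, -3.14, 0.0]
contact_force: [-0.3, 0.6, 0.5]
grip_width: 0.0001
gripper_force: 0.0
```

play_rows --commands '[[[1,0,0,0.015,0],[1,0,0,0.03,0],[1,0,0,0.03,0]]]'

```text
clock: 8.07
tcp_pos: [0.6261, 0.0257, -0.0117]
orientation: [0.063, -3.14, 0.0]
contact_force: [0.2, 0.3, -0.5]
grip_width: -0.0001
gripper_force: 0.0
```

play_rows --commands '[[[1,0,0,0.01,0],[1,0,0,0.015,0],[1,0,0,0.015,0]]]'

```text
clock: 8.32
tcp_pos: [0.6266, 0.0256, -0.0128]
orientation: [0.062, -3.141, -0.001]
contact_force: [-5.5, 1.3, 13.1]
grip_width: -0.0
gripper_force: 6.1
```

Run:
```python
from fit import *
o=get_obs(); print({k:np.round(o[k],4) for k in ["clock","tcp_pos","contact_force","moment"]})
g=shot("side"); b=cv2.resize(g["pixels"][200:280,180:260,::-1],(560,560),interpolation=2)
cv2.imwrite("pics/w5.png",b)
```

```text
{'clock': np.float64(8.3167), 'tcp_pos': array([ 0.6266,  0.0256, -0.0128]), 'contact_force': array([-5.5197,  1.297 , 13.0767]), 'moment': array([0.0711, 0.967 , 0.0459])}
```

play_rows --commands '[[[1,0,0,-0.03,0],[1,0,-0.003,-0.03,0],[1,0.04,-0.003,-0.03,0],[1,0.08,-0.003,-0.03,0],[1,0.12,-0.003,-0.03,0],[1,0.16,-0.003,-0.03,0],[1,0.2,-0.003,-0.03,0],[1,0.2,-0.003,-0.03,0]]]'

```text
clock: 9.03
tcp_pos: [0.5848, 0.0232, -0.008]
orientation: [0.062, -3.14, 0.0]
contact_force: [0.6, 0.2, -0.3]
grip_width: 0.0003
gripper_force: 0.0
```

play_rows --commands '[[[1,0.04,0,0,0],[1,0.08,0,0,0],[1,0.12,0,0,0],[1,0.16,0,0,0],[1,0.2,0,0,0],[1,0.2,0,0,0]]]'

```text
clock: 9.53
tcp_pos: [0.544, 0.0217, -0.0082]
orientation: [0.062, -3.138, -0.0]
contact_force: [-1.1, -0.9, 0.2]
grip_width: 0.0001
gripper_force: 0.0
```

```bash
cat > box.py <<'E'
from fit import *
S=[.5213,.0208,3.1808]
o=get_obs(); f=shot("wrist"); np.savez("wl.npz",**f); print("tcp nest",tonest(S,o["tcp_pos"]),o["clock"])
for d in viewer.trace(f,"die_box_mid")[:3]:
    l,t,r_,b=d["rect"]; print(round(d["score"],2),np.round(d["rect"]),"front",tonest(S,at(f,(l+r_)/2,t,.026)),"rear",tonest(S,at(f,(l+r_)/2,b,.026)))
save(f,"bl.png")
E
python3 box.py
```

```text
tcp nest [-22.8   0. ] 9.5333
0.7 [ 55.  23. 159. 257.] front [80.4 59.4] rear [-8.8 72.6]
0.69 [207. 143. 342. 266.] front [39.2  1.1] rear [-13.    1.2]
0.62 [484. 173. 560. 304.] front [ 27.2 -96.7] rear [ -31.9 -109.3]
```

play_rows --commands '[[[1,0.03,0,0,0],[1,0.06,0,0,0],[1,0.08,0,0,0],[1,0.095,0,0,0],[1,0.105,0,0,0],[1,0.11,0,0,0],[1,0.11,0,0,0]]]'

```text
clock: 10.22
tcp_pos: [0.5236, 0.0208, -0.0082]
orientation: [0.062, -3.139, 0.0]
contact_force: [0.1, 0.1, -1.1]
grip_width: 0.0
gripper_force: 0.0
```

```bash
python3 box.py; python3 -c "
from h import *
print(get_obs()['contact_force'])"
```

```text
tcp nest [-2.3  0.1] 10.2167
0.95 [477. 207. 560. 342.] front [ 33.7 -98.2] rear [ -31.4 -111.9]
0.57 [208. 144. 338. 265.] front [59.2  1.7] rear [7.9 1.8]
[0.56426295 0.87360366 1.44111342]
```

play_rows --commands '[[[1,0.006,0,0,0],[1,0.012,0,0,0],[1,0.018,0,0,0],[1,0.018,0,0,0]]]'

```text
clock: 10.65
tcp_pos: [0.5234, 0.0208, -0.0073]
orientation: [-0.062, 3.136, -0.0]
contact_force: [5.3, 0.2, -0.9]
grip_width: -0.0004
gripper_force: 2.6
```

```bash
python3 box.py
python3 - <<'E'
import cv2
cv2.imwrite("pics/bl2.png",cv2.resize(cv2.imread("pics/bl.png")[100:290,150:390],(720,570),interpolation=2))
E
```

```text
tcp nest [-2.1  0.1] 10.65
0.87 [208. 144. 339. 267.] front [59.3  1.4] rear [6.7 1.6]
0.62 [474. 208. 560. 340.] front [ 33.7 -97.9] rear [ -30.9 -111.7]
```

View pics/bl2.png

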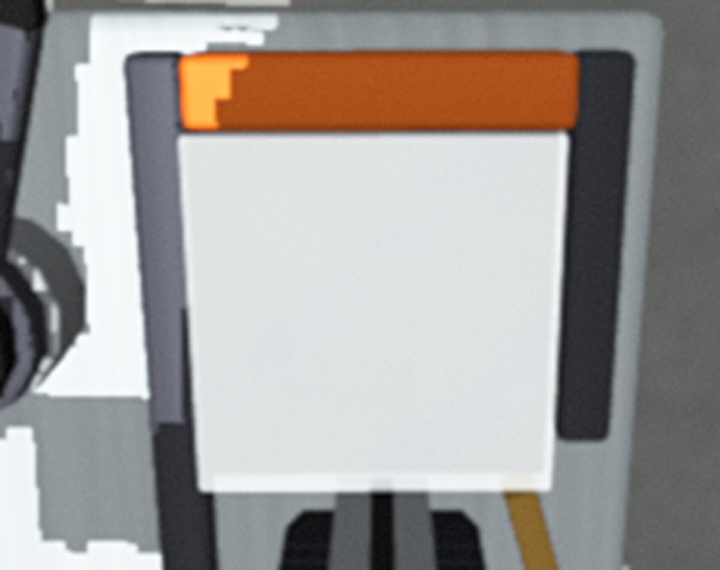

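play_rows --commands '[[[1,-0.05,0,0,0],[1,-0.06,0,0,0],[1,-0.06,0,-0.2,0],[1,-0.06,0,-0.4,0],[0.53,-0.06,-0.1,-0.7,0],[0.53,-0.06,-0.1,-0.7,0],[0.53,-0.06,-0.1,-0.7,0],[0.53,-0.06,-0.1,-0.7,0]]]'

```text
clock: 11.42
tcp_pos: [0.5342, 0.0011, 0.1328]
orientation: [-0.061, 3.139, 0.001]
contact_force: [-0.9, 1.1, 0.3]
grip_width: 0.0199
gripper_force: 0.0
```

```bash
cat > red.py <<'E'
from fit import *
S=[.5213,.0208,3.1808]
o=get_obs(); f=shot("wrist"); print("tcp nest",tonest(S,o["tcp_pos"]),o["tcp_pos"][2],o["clock"],o["grip_width"])
p=f["pixels"].astype(int); hsv=cv2.cvtColor(f["pixels"],cv2.COLOR_RGB2HSV)
m=((hsv[...,0]<8)|(hsv[...,0]>172))&(hsv[...,1]>150)&(hsv[...,2]>60)
d=viewer.trace(f,"wing")
for e in d[:2]: print(round(e["score"],2),np.round(e["rect"]))
q=proj(f,np.append(toworld(S,35,56),.053)); print("axis px",q.round())
n,l,st,c=cv2.connectedComponentsWithStats(m.astype(np.uint8))
i=min((k for k in range(1,n) if st[k,4]>150),key=lambda k:np.hypot(*(c[k]-q))); print("comp",st[i],c[i])
msk=(l==i); 
# model: silhouette of the wing bar for angle a and axis offset
def sil(a,x,y):
    P=[]
    for u in (-26,26):
        for v in (-4,4):
            for z in (40,66):
                P.append(proj(f,np.append(toworld(S,x+u*np.cos(a)+v*np.sin(a),y-u*np.sin(a)+v*np.cos(a)),z/1000)))
    k=np.zeros(msk.shape,np.uint8); cv2.fillConvexPoly(k,cv2.convexHull(np.round(np.array(P)*16).astype(np.int32)),1,shift=4); return k>0
def cost(v):
    k=sil(*v); return 1-(k&msk).sum()/(k|msk).sum()
from scipy.optimize import minimize
b=min((minimize(cost,[a,35,56],method="Nelder-Mead",options=dict(initial_simplex=[[a,35,56],[a+.1,35,56],[a,38,56],[a,35,59]])) for a in ((.2,.3,.45) if o["clock"]<17 else (1.2,1.4,1.57))),key=lambda r:r.fun)
print("angle,x,y",b.x.round(3),"1-iou",round(b.fun,3))
save(f,"red.png")
E
python3 red.py
```

```text
tcp nest [-12.1  20.2] 0.13284262272554798 11.4167 0.019915712931874087
0.78 [210.  83. 249. 185.]
axis px [227. 145.]
comp [213 110  27  74 938] [225.41897655 145.42430704]
angle,x,y [ 0.33  33.171 57.171] 1-iou 0.24
```

```bash
sed -i 's/(hsv\[...,1\]>150)&(hsv\[...,2\]>60)/(hsv[...,1]>110)\&(hsv[...,2]>35)/' red.py
cat >> red.py <<'E'
k=sil(*b.x); ys,xs=np.where(k); print("sil",xs.min(),ys.min(),xs.max(),ys.max(),k.sum())
for y in range(110,185,6): print(y,"mask",np.where(msk[y])[0][[0,-1]] if msk[y].any() else None,"sil",np.where(k[y])[0][[0,-1]] if k[y].any() else None)
E
python3 red.py
```

```text
tcp nest [-10.5  19.4] 0.1307510232977451 11.5167 0.020249083650387627
0.95 [208.  82. 248. 186.]
axis px [226. 148.]
comp [ 211  113   29   75 1050] [224.62190476 148.26761905]
angle,x,y [ 0.308 34.256 56.611] 1-iou 0.174
sil 207 111 242 189 1267
110 mask None sil None
116 mask [226 238] sil [225 241]
122 mask [224 238] sil [224 240]
128 mask [222 236] sil [222 238]
134 mask [220 235] sil [220 236]
140 mask [219 234] sil [219 235]
146 mask [217 233] sil [217 233]
152 mask [217 231] sil [216 231]
158 mask [216 230] sil [214 230]
164 mask [215 227] sil [213 228]
170 mask [213 226] sil [211 226]
176 mask [212 225] sil [209 225]
182 mask [211 221] sil [208 223]
```

play_rows --commands '[[[0.53,0.226,-0.185,0,0.178],[0.53,0.226,-0.185,0.1,0.178],[0.53,0.226,-0.185,0.2,0.178],[0.53,0.226,-0.185,0.3,0.178],[0.53,0.226,-0.185,0.3,0.178],[0.53,0.226,-0.185,0.3,0.178],[0.53,0.226,-0.185,0.3,0.178]]]'

```text
clock: 12.2
tcp_pos: [0.4904, -0.0373, 0.0722]
orientation: [-0.375, -3.119, 0.0]
contact_force: [0.3, -0.8, 0.8]
grip_width: 0.0202
gripper_force: 0.0
```

```bash
python3 red.py|head -8; python3 -c "
from h import *
o=get_obs();M=T(o);print(np.arctan2(M[1,0],M[0,0])%6.2832-3.1808, o['joints'])"
```

```text
tcp nest [33.2 56.8] 0.07216310044109517 12.2 0.020244984396858567
0.94 [257. 153. 298. 286.]
0.58 [234. 254. 256. 270.]
axis px [278. 236.]
comp [ 269  190   17   98 1291] [277.07978311 236.41982959]
angle,x,y [ 0.274 33.664 56.736] 1-iou 0.156
sil 269 190 284 289 1528
110 mask None sil None
-0.27838667607788414 [-0.39809616  0.38786416  0.42363793  2.12527873 -0.25196946  0.67404652
  1.52726054]
```

play_rows --commands '[[[0.53,0.005,0,0.1,0],[0.53,0.005,0,0.18,0],[0.53,0.005,0,0.24,0],[0.53,0.005,0,0.27,0],[0.53,0.005,0,0.27,0]]]'

```text
clock: 12.72
tcp_pos: [0.4889, -0.0371, 0.0176]
orientation: [-0.375, -3.118, 0.0]
contact_force: [0.7, -0.8, 0.1]
grip_width: 0.0204
gripper_force: 0.0
```

play_rows --commands '[[[1,0,0,0,0],[1,0,0,0,0],[1,0,0,0,0],[1,0,0,0,0]]]' --grip_force 30

```text
clock: 13.05
tcp_pos: [0.4897, -0.0371, 0.0187]
orientation: [0.375, 3.118, 0.001]
contact_force: [-1.1, 0.4, 0.9]
grip_width: 0.007
gripper_force: 33.9
```

play_rows --commands '[[[1,0,0,0,0.04],[1,0,0,0,0.09],[1,0,0,0,0.14],[1,0,0,0,0.19],[1,0,0,0,0.24],[1,0,0,0,0.29],[1,0,0,0,0.34],[1,0,0,0,0.4],[1,0,0,0,0.4]]]'

```text
clock: 13.8
tcp_pos: [0.4896, -0.0372, 0.0187]
orientation: [1.326, 2.847, 0.001]
contact_force: [-1.1, 0.1, 4.1]
grip_width: 0.0069
gripper_force: 34.5
```

play_rows --commands '[[[1,0,0,0,0.05],[1,0,0,0,0.1],[1,0,0,0,0.15],[1,0,0,0,0.2],[1,0,0,0,0.25],[1,0,0,0,0.3],[1,0,0,0,0.35],[1,0,0,0,0.39],[1,0,0,0,0.39],[1,0,0,0,0.39]]]'

```text
clock: 14.63
tcp_pos: [0.4895, -0.0373, 0.0187]
orientation: [2.118, 2.32, 0.001]
contact_force: [-0.9, -0.7, 5.6]
grip_width: 0.007
gripper_force: 34.7
```

```bash
python3 -c "
from h import *
o=get_obs();M=T(o);print(np.arctan2(M[1,0],M[0,0])%6.2832-3.1808, o['joints'].round(2),o['moment'].round(2),o['contact_force'].round(1),o['clock'])"
```

```text
-1.518882952637238 [-0.6   0.57  0.7   2.17 -0.64  0.62  0.65] [-0.06  0.46 -0.04] [-0.9 -0.7  5.6] 14.6333
```

play_rows --commands '[[[1,0,0,0,0.02],[1,0,0,0,0.04],[1,0,0,0,0.045],[1,0,0,0,0.045]]]'

```text
clock: 14.97
tcp_pos: [0.4894, -0.0373, 0.0186]
orientation: [2.199, 2.244, 0.001]
contact_force: [-3.0, -0.9, 7.9]
grip_width: 0.0072
gripper_force: 36.3
```

```bash
python3 -c "
from h import *
o=get_obs();M=T(o);print(np.arctan2(M[1,0],M[0,0])%6.2832-3.1808, o['moment'].round(2),o['contact_force'].round(1),o['clock'])"
```

```text
-1.589836822433909 [-0.12  0.48  0.44] [-3.  -0.9  7.9] 14.9667
```

play_rows --commands '[[[1,0,0,0,-0.012],[1,0,0,0,-0.012],[0.53,0,0,0,-0.012],[0.53,0,0,0,-0.012],[0.53,0,0,0,-0.012],[0.53,0,0,-0.1,-0.012],[0.53,0,0,-0.25,-0.012],[0.53,0,0,-0.4,-0.012],[0.53,0,0,-0.6,-0.012],[0.53,0,0,-0.6,-0.012]]]'

```text
clock: 15.8
tcp_pos: [0.493, -0.0379, 0.1433]
orientation: [2.176, 2.259, 0.011]
contact_force: [0.9, 0.1, 0.1]
grip_width: 0.0199
gripper_force: 0.0
```

```bash
sed -i 's/<17/<15/' red.py; python3 red.py|head -6; python3 box.py
```

```text
tcp nest [30.6 57.6] 0.1433189120921085 15.8 0.019858813463439283
0.68 [258. 138. 284. 240.]
axis px [270. 203.]
comp [266 168  12  72 696] [271.3204023  201.63793103]
angle,x,y [ 1.577 34.288 57.063] 1-iou 0.177
sil 266 168 277 241 843
tcp nest [33.3 56.2] 15.9
0.77 [ 88. 133. 167. 195.] front [152.1   3. ] rear [158.9  54.8]
0.65 [246.  98. 307. 161.] front [ 33.3 -23.5] rear [33.3 26. ]
```

Run:
```python
from fit import *
S=[.5213,.0208,3.1808]; f=shot("wrist"); p=f["pixels"]
for u in (246,307): print(tonest(S,at(f,u,130,.026)))
print("stop face, y0:",proj(f,np.append(toworld(S,60,0),.023)),"tip,pin expected:",proj(f,np.append(toworld(S,6,-21),.020)),proj(f,np.append(toworld(S,-25,-30),.020)))
h=cv2.cvtColor(p,cv2.COLOR_RGB2HSV); m=(h[...,0]>14)&(h[...,0]<32)&(h[...,1]>120); m[:, :180]=0; m[250:]=0
n,l,st,c=cv2.connectedComponentsWithStats(m.astype(np.uint8)); 
for i in range(1,n):
    if st[i,4]>20: print(st[i]); y,x=np.where(l==i); j=x.argmin(); k=x.argmax(); print("ends",[tonest(S,at(f,x[q],y[q],.02)) for q in (j,k)])
```

```text
[59.5  0.9]
[11.2  1. ]
stop face, y0: [245.72501466 128.52227983] tip,pin expected: [313.67874238 100.92498618] [353.69909093  88.81301161]
[315  85  45  19 251]
ends [array([  5. , -22.4]), array([-29. , -31.3])]
```

```bash
python3 -c "
from h import *
print(r.hand_in())"
```

```text
the job is handed in; nothing more can be done
None
```

The job is handed in: by the last images the die box is home against the stop with the pawl in behind it, and the wing knob is at its closed stop. The gripper let go and lifted clear at about 16 s, with no sign of touching the lamp or a bystander. I did exceed the 10-picture viewing limit by one.

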